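Take a moisture reading on a marked board

TASK

Check whether the board offcut is dry enough to oil. Somebody left the yellow tape measure standing on the red mark: lift it off and stand it upright on the bare worktop, clear of the board. Then draw the orange moisture meter out of its charging cradle and hold its two sprung pins on the board, straddling the red cross along its long line (the grain), with the meter square to the board and both pins gently pressed about halfway in; finish while still holding the meter there, steady, for the reading. Do not drop the tape measure, shove the board about, press the pins hard home or disturb the other things on the worktop.

Things in the scene. Friction and masses are not known exactly. Their poses are not given: they have to be found in the camera images.
- board: pale wooden board offcut, 110 x 200 x 22 mm, 0.45 kg, loose, lying flat on the worktop. Origin: centre of its underside; z up; y along its 200 mm length, which is the grain; top face at z = 22 mm
- mark (a point): middle of the red cross on the board's top face, 30 mm from the board's centre along the board's +y. The cross is a 110 mm line along the board's y and a 34 mm tick along its x, both 2.5 mm wide, flat ink. Axes as the board's. Covered by the tape measure at the start
- tape_measure: yellow pocket tape measure, about 0.24 kg, standing upright on the board over the mark. Case 36 mm thick along its own x (grip it across this), 67 mm long along y (-30 to +37 mm), 64 mm high; a small hook end sticks out at +y. Origin: underside, at the middle; z up
- cradle: black charging cradle on a grey foot 105 x 78 x 14 mm, fixed. Origin: centre of the foot's underside; front faces its own -x. Its pocket (33 x 53 mm inside) reclines 0.26 rad about its y: the meter leans back to +x. It hides the lowest 40 mm of the meter at the sides, 55 at the back, 22 in front; highest edge 95 mm above the worktop. Draw the meter out along the meter's own z, at least 60 mm
- meter: orange handheld moisture meter, loose, 0.15 to 0.24 kg: 135 mm long (z), 50 mm wide over its rubber side grips (y), 30 mm thick (x), screen on the -x face. Origin: centre of the body's lower end; z towards its top. Stands in the cradle at first, pins down, leaning as the cradle does, its origin 6 mm along +x and 45 mm above the cradle's. Pins stick out 12 mm below the origin
- grip (a point): point to grip the meter: on its centre line, 105 mm above its origin, between the rubber side grips (20 mm wide along x, 75 to 127 mm above the origin); the fingers close along the meter's y, 50 mm. Axes as the meter's
- pins_mid (a point): point midway between the two pin tips (unpressed), 12 mm below the meter's origin on its centre line. The pins stand 28 mm apart, at y = +14 and -14 mm of the meter, round steel, 5 mm thick with round tips. Axes as the meter's
- pin_left (a joint): how far the pin at the meter's +y is pressed in, m: 0 out, 0.010 fully home. Spring: 0.5 N at the start of the stroke, growing 0.5 N per mm, so halfway in takes 3 N on each pin
- pin_right (a joint): the same for the pin at the meter's -y
- pencil: red carpenter's pencil lying at the front, bystander, 167 mm long; leave alone
- electrical_tape: roll of black tape, 58 mm across, 19 mm high, bystander; leave alone
- screwdriver: red-handled screwdriver, 222 mm long, at the front left, bystander; leave alone
- tumbler: drinking glass, 76 mm across, 86 mm high, at the back, bystander; leave alone
Mind the look-alikes: they are no part of the job. What is shaped like the tape_measure but green is not meant.

How it is judged:
On the way, in this order (a step that is already met when the one before it is completed fails the run):
1. the tape measure stands on the bare worktop, off the board and let go (height (world z) of tape_measure below 0.006 m and angle between tape_measure's own z axis and vertical below 0.15 rad and contact force between tape_measure and board below 0.05 N and contact force between tape_measure and the fingers below 0.05 N and linear speed of tape_measure below 0.02 m/s), for 0.2 s.
2. the meter is drawn out of its cradle, held by the fingers (distance between pins_mid and cradle above 0.11 m and contact force between the fingers and meter above 3 N), for 0.1 s.
At the end, for the whole second after the job is handed in: Fingers hold the meter still, pin midpoint within 6 mm of the cross, square to the board within 0.10 rad, pins along the line within 0.14 rad, each pin 2 to 8 mm in, 2 to 10 N in all; tape measure stands upright (0.15 rad), let go and still on the worktop, not touching the board (all of step 1 and horizontal distance between pins_mid and mark below 0.006 m and angle between the z axis of meter and the z axis of board, either way round below 0.1 rad and angle between the y axis of meter and the y axis of board, either way round below 0.14 rad and value of joint pin_left between 0.002 and 0.008 m and value of joint pin_right between 0.002 and 0.008 m and contact force between meter and board between 2 and 10 N and contact force between the fingers and meter above 3 N and linear speed of meter below 0.01 m/s and angular speed of meter below 0.08 rad/s); the arm keeps its last pose, push and grip.
It fails at once if the tape measure is let go in the air or tipped over ((height (world z) of tape_measure above 0.04 m and contact force between tape_measure and anything else below 0.02 N) or angle between tape_measure's own z axis and vertical above 0.8 rad).
It fails at once if the meter is pressed on the board with more than 15 N (contact force between meter and board above 15 N).
It fails at once if the board is shoved more than 25 mm (distance of board from where it was at the start of the episode above 0.025 m).
It fails at once if the pencil, roll of tape, screwdriver or glass is moved more than 30 mm (distance of any of pencil, electrical_tape, screwdriver, tumbler from where it was at the start of the episode above 0.03 m).
It also fails if it takes over 53 s, if anything falls off the work surface, if the arm or the gripper's body presses on something with over 40 N, if the wrist force passes 120 N, or if a joint passes its speed limit or range.

ROBOT

A 6-joint arm with a two-finger parallel gripper is mounted at the origin on a cart in front of the work surface, level with it; the furniture and walls round the work are solid. World frame = base frame: x ahead of the robot, y to its left, z up, the work surface at z = 0. Lengths are in m, angles in rad, forces in N, time in s.
With the tool pointing down it reaches from about 0.325 to 0.775 m from the base axis. Payload 9.3 kg.
Tool frame: the origin (TCP) lies at the very end of the fingers, on their centre line; the grasp point (between the pads) lies 19 mm behind it; z points along the fingers, y is the line along which they close (so a half turn about z gives the same grasp; the last joint's range is limited). The gripper opens to 85 mm and grips with 20 to 120 N. Pads are 22 mm wide; open, the fingers measure 114 mm over their backs; the gripper's body (76 mm by 85 mm) begins 54 mm behind the grasp point. The pads swing forward as they close: fully open they stand 13 mm farther back than shut.
Start: joints at [1.063, 0.259, 0.021, 1.334, 0, 1.418], TCP at [0.191, 0.516, 0.231] pointing down, gripper open.
Joint ranges: [-3.04, 3.04], [-0.91, 1.82], [-1.04, 1.36], [-1.92, 1.95], [-1.52, 1.45], [-3.14, 3.14]. Speed limits (rad/s): [2.22, 2.22, 2.79, 3.14, 3.14, 3.14].

INTERFACE

Orientations are given as a rotation vector (axis times angle).
In Python, from workcell import robot, eyes, job_done gives the robot as it stands.
- The arm moves only by the shell command python3 -m inch 'ROWS' [FORCE]. ROWS is a JSON object whose one key "series" holds a list of rows, each a list of 3 entries, a list of its own where there are three numbers: the shift along the tool's x, y, z in mm, then the turn about the tool's z in rad, then the opening, from 0 (shut) to 1 (fully open). A call has 1 to 20 rows; each row is the pose to reach, as a shift and turn from the pose commanded when the call began, along the tool's axes at that moment; what a row does not reach only later rows make up. A row lasts 1/8 s, in which the tool goes at most 62.5 mm and 10.7 degrees, less where a joint would pass 70% of its speed; a pose out of reach is approached as far as the arm can. A call with a gripper value outside its range is refused whole. The fingers move at their own pace and stop on an object; FORCE is the grip in N (left out, the last holds). Time passes only in rows, so rows that repeat a pose let the fingers close. It gives the time, the measured TCP pose, the force, the opening and the grip force at its end, in the units of the state.
- robot.sense(): the state, without advancing time (a new reading comes with each control period).
- eyes.camera(name): name is "scene" or "top" or "wrist"; returns (picture, depth): 480x640x3 uint8, red, green, blue; 480x640 float32, m along the optical axis (not along the pixel's ray), 0 where there is no reading.
- eyes.calibration(name): a dict with "camera_matrix" (3x3 intrinsics, pixels), "R" (3x3) and "t" (3): a world point X has camera coordinates R X + t; the wrist camera has in their place "T_tool_cam" (4x4, takes a point from camera to tool coordinates, whose origin is the TCP and whose axes are the flange's). Camera axes: x right, y down, z forward; pixel columns grow to the right and rows downward; lengths in m; the calibration is good to about 2 mm. The wrist camera is an equidistant fisheye: a pixel r from the principal point sees the ray r / f radians off the axis. A picture is of the moment at which its call begins: read the wrist's pose just before it. calibration takes no time and is no camera call.
- job_done(): hands the job in; it is judged then, once.
Trained networks look in the newest picture that a camera, given by its name, has taken for a name from the list of things; names that differ only in an ending like _2 or _b are one class to them, and where a whole thing is asked for, a point or a joint stands for the part that bears it (a point fixed in the world has none). Each returns a list of dicts, best first, with "p" (0 to 1); they miss things now and then, are a little off and sometimes report something else, mostly with a low value. They report only what shows in the picture. A call takes as long as a camera call. They do not tell look-alikes from the thing itself.
- eyes.regions_of(camera, name): "region" (480x640 bool, what is visible of it) and "rect" ([centre column, centre row, width, height] in pixels, round what is visible of it).
The state is a dict: "time": time; "joint_pos": joint angles; "dq": joint speeds; "joint_efforts": joint torques, N m; "tcp_pos": TCP position; "orientation": TCP orientation; "contact_force": force on the tool from outside, world axes, zero at the start; "moment": the same for the moment, N m; "gripper_width": finger opening in m; "finger_force": force on a finger pad.
Only numpy, scipy, OpenCV 4.12 (cv2) and the standard library are available. Lean on these libraries where they do the work, as an engineer would, in place of code of your own. Each camera call takes 0.05 s, during which the arm holds its last target. There are 200 camera calls.

## Working session

There is one attempt and no reset: what is moved stays moved. The work goes in short steps, Python scripts to look and compute and a shell command to move; the robot and the scene stay as the last step left them, time stands still between calls to the robot, and variables do not carry over. Pictures are saved under pics/ and viewed, at most 10 in all, crops included, and the job is handed in when it is done.

```bash
mkdir -p pics; ls
cat > h.py <<'E'
import numpy as np, cv2
from scipy.spatial.transform import Rotation as Ro
from workcell import robot, eyes
def save(n,im,s=1):
    im=cv2.resize(im,None,fx=s,fy=s,interpolation=cv2.INTER_CUBIC); cv2.imwrite('pics/'+n,im[:,:,::-1])
def cloud(cam,depth):
    c=eyes.calibration(cam);K=c['camera_matrix'];K=np.array(K)
    v,u=np.indices(depth.shape); x=np.stack([(u-K[0,2])/K[0,0],(v-K[1,2])/K[1,1],np.ones_like(depth)],-1)*depth[...,None]
    P=(x-np.array(c['t']))@np.array(c['R']); P[depth<=0]=np.nan
    return P
E
python3 - <<'E'
from h import *
s=robot.sense(); print({k:np.round(v,3) for k,v in s.items()})
ims=[]
for c in ['scene','top']:
    im,d=eyes.camera(c); np.savez(c+'.npz',im=im,d=d); save(c+'0.png',im,1.2)
    P=cloud(c,d)
    for n in ['board','tape_measure','cradle','meter','pencil','electrical_tape','screwdriver','tumbler']:
        for r in eyes.regions_of(c,n):
            if r['p']<.2: continue
            m=r['region']; p=P[m]; p=p[~np.isnan(p[:,0])]
            print(c,n,round(r['p'],2),np.round(r['rect']).astype(int),np.round(np.nanmedian(p,0),3),'zmax',np.round(np.percentile(p[:,2],98),3),im[m].mean(0).astype(int)) if len(p) else None
E
```

```text
pics
{'time': np.float64(0.0), 'joint_pos': array([ 1.063,  0.259,  0.021,  1.334, -0.   ,  1.418]), 'dq': array([-0.001, -0.001,  0.001, -0.001, -0.001, -0.001]), 'joint_efforts': array([ 1.0000e-03, -5.5564e+01,  3.4453e+01,  1.4000e-02, -0.0000e+00,
       -0.0000e+00]), 'tcp_pos': array([0.191, 0.515, 0.231]), 'orientation': array([-5.540e-01, -3.092e+00,  2.000e-03]), 'contact_force': array([ 0.355, -0.722,  0.555]), 'moment': array([-0.02 , -0.013, -0.015]), 'finger_force': np.float64(0.0), 'gripper_width': np.float64(0.085)}
scene board 0.91 [276 247  75  60] [0.475 0.071 0.021] zmax 0.024 [219 192 151]
scene board 0.52 [180 228  46  39] [0.353 0.373 0.019] zmax 0.026 [163  91  85]
scene board 0.27 [451 322  43  61] [ 0.505 -0.397  0.134] zmax 0.178 [146  80  14]
scene tape_measure 0.77 [265 229  26  37] [0.485 0.121 0.061] zmax 0.085 [152 113  23]
scene tape_measure 0.62 [355 330  27  43] [ 0.42  -0.24   0.048] zmax 0.064 [ 23 145  57]
scene cradle 0.88 [438 359  58  76] [ 0.471 -0.412  0.022] zmax 0.087 [50 51 52]
scene meter 0.85 [450 321  39  65] [ 0.505 -0.396  0.134] zma
[... 418 characters left out ...]
 zmax 0.028 [225 191 152]
top tape_measure 0.77 [393 275  28  26] [ 0.43  -0.221  0.053] zmax 0.066 [ 33 134  57]
top tape_measure 0.65 [261 289  34  28] [0.484 0.142 0.073] zmax 0.088 [164 120  44]
top cradle 0.67 [439 244  42  41] [ 0.473 -0.382  0.018] zmax 0.085 [55 53 55]
top meter 0.79 [442 219  20  36] [ 0.508 -0.384  0.139] zmax 0.178 [136  73  17]
top electrical_tape 0.66 [349 219  19  13] [ 0.638 -0.175  0.015] zmax 0.023 [69 58 50]
top screwdriver 0.72 [208 364  80  28] [0.354 0.37  0.02 ] zmax 0.029 [164  93  89]
top screwdriver 0.67 [384 311  48  20] [ 0.349 -0.173  0.005] zmax 0.011 [157  73  66]
top tumbler 0.68 [362 189  24  38] [ 0.731 -0.233  0.046] zmax 0.085 [180 175 175]
```

View pics/scene0.png

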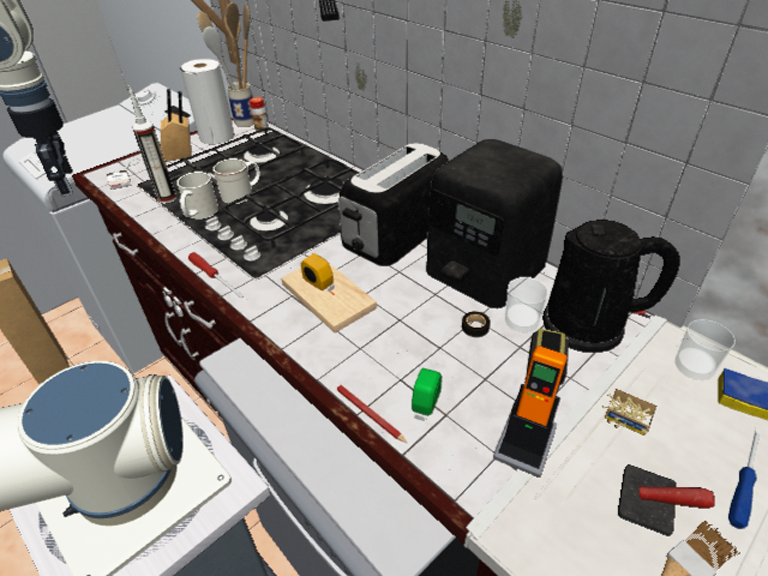

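View pics/top0.png

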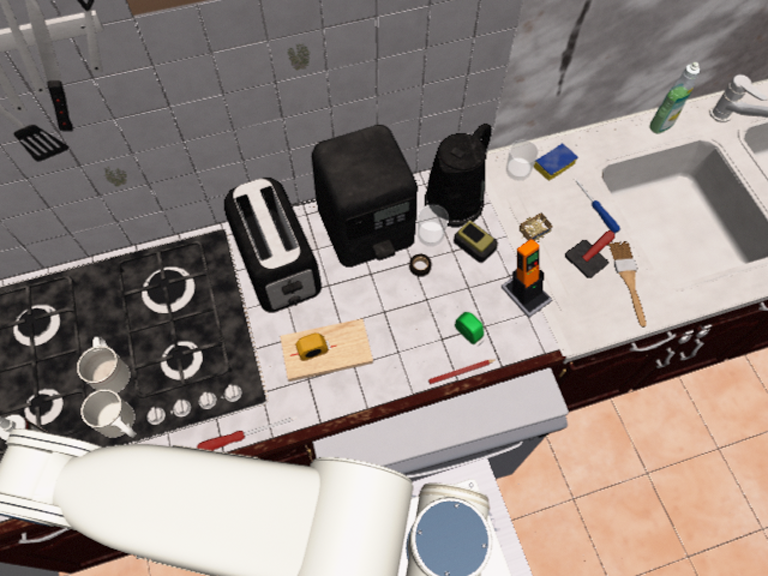

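Scene view: the yellow tape measure stands on the board at about (317,270) and its green look-alike is at (427,390). The orange meter is in its cradle at (545,375). The top view also shows an olive meter look-alike at (475,240). Next I'll fit poses from the depth of both cameras.

```bash
cat >> h.py <<'E'
def rect(p):
    (c,wh,a)=cv2.minAreaRect((p[:,:2]*1000).astype(np.float32)); return np.round(c,1),np.round(wh,1),round(a,1)
E
python3 - <<'E'
from h import *
A=[];T=[];M=[];C=[]
for c in ['scene','top']:
    f=np.load(c+'.npz');im,d=f['im'],f['d'].astype(float);P=cloud(c,d)
    x,y,z=P[...,0],P[...,1],P[...,2]; im=im.astype(int)
    near=lambda cx,cy,r:(np.hypot(x-cx,y-cy)<r)
    b=near(.475,.09,.15)&(z>.014)&(z<.03); t=near(.485,.13,.08)&(z>.04)
    tt=near(.485,.13,.08)&(z>.076)
    m=near(.5,-.39,.09)&(z>.1)&(im[...,0]>im[...,2]+60); ft=near(.48,-.4,.1)&(z>.007)&(z<.025)
    for n,k,L in (('board',b,A),('tape',t,T),('tapetop',tt,[]),('meter',m,M),('foot',ft,C)):
        L.append(P[k]); print(c,n,k.sum(),rect(P[k]),np.round(np.percentile(P[k][:,2],[2,50,98]),4))
    # meter front-face plane
    q=P[m]; w,v=np.linalg.eigh(np.cov(q.T)); print('meter axis',np.round(v[:,2],3),'n',np.round(v[:,0],3), q.mean(0).round(4))
for n,L in (('board',A),('tape',T),('meter',M),('foot',C)): print('both',n,rect(np.vstack(L)))
print(eyes.calibration('wrist'))
E
```

```text
scene board 1876 (array([494.5, 107.1]), array([205.3, 113.1]), 85.1) [0.0159 0.0214 0.0257]
scene tape 495 (array([493.8, 135.5]), array([38.7, 72.5]), 5.2) [0.0414 0.0692 0.0855]
scene tapetop 189 (array([494.1, 135.3]), array([37.5, 48.1]), 3.4) [0.0763 0.0826 0.0859]
scene meter 762 (array([ 518.3, -391.1]), array([52.5, 49.2]), 17.7) [0.1013 0.1593 0.1782]
scene foot 966 (array([ 487.5, -401.8]), array([103.9,  77.9]), 18.2) [0.0085 0.0149 0.0231]
meter axis [0.372 0.138 0.918] n [ 0.876  0.277 -0.396] [ 0.5132 -0.3945  0.1466]
top board 2165 (array([492.4, 110.2]), array([200.3, 113.9]), 85.0) [0.0148 0.0207 0.0273]
top tape 414 (array([492.4, 141.1]), array([38.5, 67.7]), 1.2) [0.0419 0.0776 0.0882]
top tapetop 230 (array([492.5, 142.7]), array([38.3, 53.9]), 1.2) [0.0765 0.0819 0.0889]
top meter 297 (array([ 518. , -386.4]), array([51.8, 49.4]), 18.3) [0.1006 0.1679 0.1788]
top foot 439 (array([ 473.7, -406.6]), array([159.5, 129.2]), 42.2) [0.0075 0.0135 0.0229]
meter axis [-0.419  0.012 -0.908] n [ 0.892  0.193 -0.409] [ 0.5157 -0.3827  0.1495]
both board (array([493.1, 107.4]), array([205.9, 114.7]), 85.9)
both tape (array([493.1, 137.2]), array([40., 76.]), 5.0)
both meter (array([ 517.7, -388.7]), array([53.4, 53.6]), 19.0)
both foot (array([ 473.7, -406.6]), array([159.5, 129.2]), 42.2)
{'camera_matrix': array([[371.64829954,   0.        , 320.2700578 ],
       [  0.        , 371.64829954, 233.85763555],
       [  0.        ,   0.        ,   1.        ]]), 'T_tool_cam': array([[-9.08468544e-05, -9.60846651e-01, -2.77080683e-01,
         7.07095020e-02],
       [ 9.99999035e-01, -4.71487810e-04,  1.30713088e-03,
         5.64329901e-05],
       [-1.38659249e-03, -2.77080297e-01,  9.60845766e-01,
        -1.43351142e-01],
       [ 0.00000000e+00,  0.00000000e+00,  0.00000000e+00,
         1.00000000e+00]])}
```

```bash
cat >> h.py <<'E'
def to(x,y,z,yawdeg=None):
    "shift (mm, tool axes), turn to put TCP at x,y,z with tool y at yawdeg"
    s=robot.sense(); R=Ro.from_rotvec(s['orientation']).as_matrix()
    d=R.T@(np.array([x,y,z])-s['tcp_pos'])*1000
    a=np.degrees(np.arctan2(R[1,1],R[0,1])); t=0 if yawdeg is None else -np.radians((yawdeg-a+180)%360-180)
    print('tcp',s['tcp_pos'].round(4),'yaw_y',a.round(1),'tilt',np.round(R[:,2],3),'-> shift',d.round(1),'turn',round(t,3),'q',np.round(s['joint_pos'],2),'t',round(float(s['time']),2),'w',round(float(s['gripper_width']),4),'ff',round(float(s['finger_force']),1),'F',np.round(s['contact_force'],1))
E
python3 -c "
from h import *
to(.48,.138,.23,3)"
```

```text
tcp [0.1911 0.5157 0.2313] yaw_y 69.7 tilt [-0.  0. -1.] -> shift [-402.2 -253.8    1.3] turn 1.164 q [1.06 0.26 0.02 1.33 0.   1.42] t 0.9 w 0.0854 ff 0.0 F [-0.5 -0.7 -0.5]
```

```bash
python3 -m inch '{"series":[[[-50,-32,0],0.15,1],[[-100,-63,0],0.3,1],[[-150,-95,0],0.45,1],[[-200,-126,0],0.6,1],[[-250,-158,0],0.74,1],[[-300,-190,0],0.88,1],[[-350,-221,0],1.02,1],[[-402,-254,0],1.164,1],[[-402,-254,0],1.164,1],[[-402,-254,0],1.164,1]]}'
cat >> h.py <<'E'
def wrist(name=None):
    s=robot.sense(); im,d=eyes.camera('wrist'); c=eyes.calibration('wrist');K=np.array(c['camera_matrix']);T=np.array(c['T_tool_cam'])
    v,u=np.indices(d.shape); a=(u-K[0,2])/K[0,0]; b=(v-K[1,2])/K[1,1]; r=np.hypot(a,b)+1e-9
    k=np.tan(np.minimum(r,1.4))/r; X=np.stack([a*k,b*k,np.ones_like(a)],-1)*d[...,None]
    R=Ro.from_rotvec(s['orientation']).as_matrix(); P=(X@T[:3,:3].T+T[:3,3]); P=P@R.T+s['tcp_pos']; P[(d<=0)|(r>1.3)]=np.nan
    if name: save(name,im,1.2)
    return im,P
E
python3 - <<'E'
from h import *
im,P=wrist('w1.png'); to(.493,.138,.034,3)
x,y,z=P[...,0],P[...,1],P[...,2]
near=lambda cx,cy,r:(np.hypot(x-cx,y-cy)<r)
for n,k in (('board',near(.493,.108,.14)&(z>.015)&(z<.028)),('tape',near(.493,.138,.08)&(z>.04)),('tapetop',near(.493,.138,.08)&(z>.075))):
    print(n,k.sum(),rect(P[k]),np.round(np.percentile(P[k][:,2],[2,50,98]),4))
for r in eyes.regions_of('wrist','tape_measure'):
    p=P[r['region']]; print(r['p'],np.round(r['rect']),np.nanmedian(p,0),im[r['region']].mean(0))
E
```

```text
time: 2.15
tcp_pos: [0.4796, 0.1378, 0.2311]
orientation: [-2.163, -2.278, 0.0]
contact_force: [-0.5, -0.3, 0.2]
gripper_width: 0.0855
finger_force: 0.0
tcp [0.4793 0.1384 0.2313] yaw_y 3.0 tilt [-0.  0. -1.] -> shift [ -1.1  13.7 197.3] turn 0.001 q [ 0.11  0.17 -0.09  1.31  0.    1.63] t 2.2 w 0.0853 ff 0.0 F [0.1 0.2 0. ]
board 17720 (array([535.6, 107.5]), array([200.4, 194.2]), 85.8) [0.021  0.0226 0.0242]
tape 64443 (array([483.6, 140.1]), array([139.6,  66.7]), 22.0) [0.0827 0.3162 0.3368]
tapetop 63846 (array([483.3, 143.3]), array([140.9,  52.8]), 1.6) [0.0842 0.3165 0.3368]
0.95 [341. 204.  46.  78.] [0.49406178 0.14970288 0.08378025] [138.08194701 101.99476278  48.71842267]
```

View pics/w1.png

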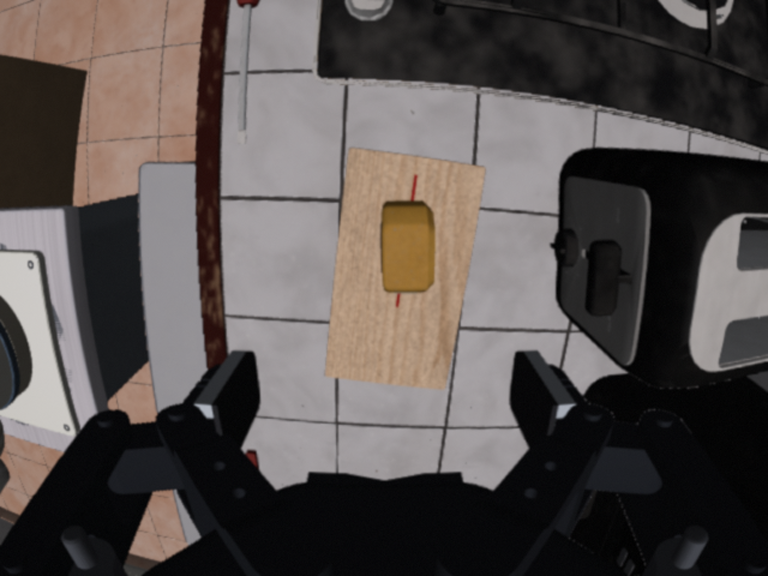

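The wrist view shows the yellow case at (408,247) over the red line on the board, with the toaster to the right at (560+, 270). It's the yellow one standing on the red line, so this crop also confirms it against the green look-alike.

Run:
```python
from h import *
im,P=wrist(); im=im.astype(int)
x,y,z=P[...,0],P[...,1],P[...,2]
near=lambda cx,cy,r:(np.hypot(x-cx,y-cy)<r)
pale=(im[...,0]-im[...,2]>20)
red=(im[...,0]-im[...,1]>60)&(im[...,0]-im[...,1]>2*(im[...,1]-im[...,2]))
for n,k in (('board',near(.493,.108,.14)&(z>.015)&(z<.028)&pale),('tape',near(.493,.138,.06)&(z>.04)&(z<.1)),('tapetop',near(.493,.138,.06)&(z>.08)&(z<.1)),('red',near(.493,.138,.07)&red&(z<.03)&(z>.015))):
    print(n,k.sum(),rect(P[k]),np.round(np.percentile(P[k][:,2],[2,50,98]),4))
print('toaster min x',np.nanpercentile(x[(z>.05)&(z<.2)&(y>.0)&(y<.25)&(x>.56)&(x<.8)],1))
k=near(.493,.138,.07)&red&(z<.03)&(z>.015); v=np.linalg.eigh(np.cov(P[k][:,:2].T))[1][:,1]; print('line deg',np.degrees(np.arctan2(v[1],v[0])),P[k].mean(0))
```

```text
board 17547 (array([494.3, 110.2]), array([200.4, 110.8]), 85.5) [0.021  0.0226 0.0242]
tape 3240 (array([494.6, 141.5]), array([37.2, 68.5]), 2.8) [0.053  0.0838 0.0864]
tapetop 2357 (array([495.4, 142.8]), array([35.4, 48.5]), 3.1) [0.0804 0.0846 0.0865]
red 79 (array([496.5, 140.7]), array([108. ,   2.5]), 85.7) [0.0214 0.023  0.0247]
toaster min x 0.6011891302641018
line deg 85.57500465405312 [0.49774977 0.15757715 0.02309426]
```

```bash
python3 -c "
from h import *
to(.495,.139,.034,3)"; python3 -m inch '{"series":[[[-1,16,50],0,1],[[-1,16,100],0,1],[[-1,16,140],0,1],[[-1,16,170],0,1],[[-1,16,190],0,1],[[-1,16,197],0,1],[[-1,16,197],0,1],[[-1,16,197],0,0.2],[[-1,16,197],0,0.2],[[-1,16,197],0,0.2],[[-1,16,197],0,0.2],[[-1,16,197],0,0.2],[[-1,16,197],0,0.2]]}' 30; python3 -c "
from h import *
to(.51,-.08,.12,3)"
```

```text
tcp [0.4791 0.1389 0.2315] yaw_y 3.1 tilt [ 0.  0. -1.] -> shift [ -0.8  15.8 197.5] turn 0.002 q [ 0.11  0.17 -0.09  1.31  0.    1.63] t 2.3 w 0.0852 ff 0.0 F [-0.4  0.3  0.5]
time: 3.92
tcp_pos: [0.4961, 0.1377, 0.0349]
orientation: [2.163, 2.278, 0.001]
contact_force: [-1.8, 0.6, 5.9]
gripper_width: 0.0364
finger_force: 30.1
tcp [0.4961 0.1377 0.0349] yaw_y 3.0 tilt [ 0.001  0.    -1.   ] -> shift [-218.2    2.6  -85.2] turn -0.0 q [ 0.11  0.34 -0.4   0.83  0.    1.63] t 3.92 w 0.0364 ff 30.1 F [-1.8  0.6  5.9]
```

```bash
python3 -m inch '{"series":[[[0,0,-20],0,0.2],[[0,0,-50],0,0.2],[[0,0,-80],0,0.2],[[-30,0,-80],0,0.2],[[-70,0,-80],0,0.2],[[-110,1,-80],0,0.2],[[-150,2,-80],0,0.2],[[-190,2,-80],0,0.2],[[-218,3,-80],0,0.2],[[-218,3,-50],0,0.2],[[-218,3,-20],0,0.2],[[-218,3,5],0,0.2],[[-218,3,16],0,0.2],[[-218,3,20],0,0.2],[[-218,3,20],0,0.2],[[-218,3,20],0,0.2]]}'; python3 -c "
from h import *
to(.51,-.08,.0129,3)
im,P=wrist('w2.png')"
```

```text
time: 5.92
tcp_pos: [0.5106, -0.0799, 0.015]
orientation: [2.162, 2.278, 0.001]
contact_force: [-0.9, -0.3, -2.4]
gripper_width: 0.0358
finger_force: 30.7
tcp [ 0.5106 -0.0799  0.015 ] yaw_y 3.0 tilt [ 0.001 -0.    -1.   ] -> shift [-0.  -0.6  2.1] turn -0.0 q [-0.32  0.36 -0.43  0.78  0.    1.2 ] t 5.92 w 0.0358 ff 30.7 F [-0.9 -0.3 -2.4]
```

View pics/w2.png

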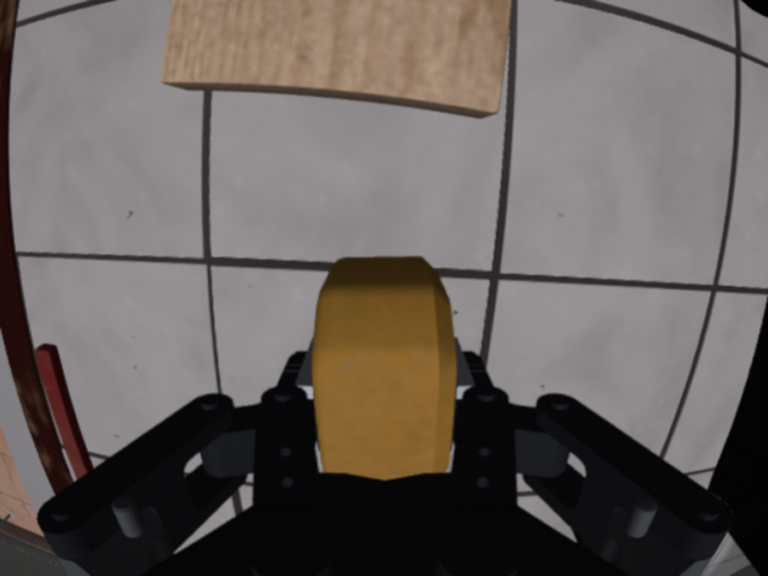

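The tape measure sits upright between the fingers at (385,370), and the board edge at (335,95) is well clear. I'll set it down and let go.

```bash
python3 -m inch '{"series":[[[0,0,1],0,0.2],[[0,0,2],0,0.2],[[0,0,2],0,0.2]]}'; python3 -m inch '{"series":[[[0,0,0.5],0,0.6],[[0,0,0.5],0,0.6],[[0,0,0.5],0,0.7],[[0,0,0.5],0,0.7],[[0,0,-20],0,0.7],[[0,0,-60],0,0.7],[[0,0,-110],0,0.7],[[0,0,-160],0,0.7],[[0,0,-200],0,0.8],[[0,0,-217],0,0.8],[[0,0,-217],0,1]]}'
python3 - <<'E'
from h import *
im,P=wrist(); x,y,z=P[...,0],P[...,1],P[...,2]
k=(np.hypot(x-.51,y+.08)<.06)&(z>.03)&(z<.1); print('tape',k.sum(),rect(P[k]),np.round(np.percentile(P[k][:,2],[2,50,98]),4))
to(.43,-.42,.23,108.2)
E
```

```text
time: 6.35
tcp_pos: [0.5103, -0.0799, 0.0129]
orientation: [2.162, 2.278, 0.0]
contact_force: [-2.5, 0.7, 4.7]
gripper_width: 0.0356
finger_force: 31.5
time: 7.72
tcp_pos: [0.5106, -0.08, 0.2303]
orientation: [2.161, 2.277, 0.002]
contact_force: [0.3, -0.5, -0.7]
gripper_width: 0.0837
finger_force: 0.0
tape 2846 (array([509.8, -75.9]), array([37.3, 68.8]), 3.0) [0.0364 0.0617 0.0644]
tcp [ 0.5102 -0.0798  0.2291] yaw_y 3.0 tilt [ 0. -0. -1.] -> shift [-335.5  -97.7   -0.9] turn -1.836 q [-0.32  0.2  -0.06  1.31 -0.    1.2 ] t 7.78 w 0.0854 ff 0.0 F [ 0.3  0.1 -0.5]
```

```bash
python3 -m inch '{"series":[[[-40,-9,-20],-0.18,1],[[-80,-18,-20],-0.36,1],[[-120,-27,-20],-0.54,1],[[-160,-36,-20],-0.72,1],[[-200,-44,-20],-0.9,1],[[-240,-53,-20],-1.08,1],[[-280,-62,-20],-1.26,1],[[-310,-70,-20],-1.44,1],[[-326,-78,-20],-1.62,1],[[-326,-78,-20],-1.78,1],[[-326,-78,-20],-1.836,1],[[-326,-78,-20],-1.836,1],[[-326,-78,-20],-1.836,1]]}'
cat > m.py <<'E'
from h import *
im,P=wrist('w3.png'); im=im.astype(int); x,y,z=P[...,0],P[...,1],P[...,2]
nr=np.hypot(x-.5,y+.395)<.12
org=(im[...,0]>im[...,2]+60)&(im[...,0]>100)
for lo,hi in ((.1,.12),(.12,.14),(.14,.16),(.16,.175),(.175,.185)):
    k=nr&(z>lo)&(z<hi); print(lo,k.sum(),rect(P[k]) if k.sum()>20 else '')
k=nr&org&(z>.09)&(z<.165); q=P[k]; w,v=np.linalg.eigh(np.cov(q.T)); print('axis',v[:,2].round(3),'n',v[:,0].round(3),'rms',np.sqrt(w[0]))
k=nr&(z>.17)&(z<.19); print('top',rect(P[k]),np.percentile(z[k],[2,50,98]).round(4))
k=nr&(z>.008)&(z<.022); print('foot',rect(P[k]),np.percentile(z[k],[2,50,98]).round(4))
for r in eyes.regions_of('wrist','meter'):
    p=P[r['region']]; print(round(r['p'],2),np.round(r['rect']),rect(p[~np.isnan(p[:,0])]),im[r['region']].mean(0).round())
to(.519,-.391,.1465,108.2)
E
python3 m.py
```

```text
time: 9.4
tcp_pos: [0.4491, -0.4092, 0.2484]
orientation: [0.494, -3.102, -0.002]
contact_force: [-0.3, 0.3, -0.1]
gripper_width: 0.0855
finger_force: 0.0
0.1 879 (array([ 499.6, -395.7]), array([10.5, 47.8]), 17.8)
0.12 1092 (array([ 507.4, -393.6]), array([15.2, 50.5]), 19.9)
0.14 1307 (array([ 512.1, -391.6]), array([15.2, 50.5]), 18.8)
0.16 1694 (array([ 527.5, -386.5]), array([35.2, 50. ]), 19.2)
0.175 1324 (array([ 526.7, -386.9]), array([23.3, 46.4]), 16.3)
axis [-0.406  0.418 -0.813] n [ 0.906  0.302 -0.297] rms 0.0007776912173974599
top (array([ 528.6, -385.7]), array([32. , 48.2]), 19.1) [0.1704 0.1757 0.1791]
foot (array([ 487.7, -399.7]), array([102. ,  78.2]), 18.3) [0.0109 0.0163 0.0201]
0.74 [316. 310.  66. 124.] (array([ 561. , -378.4]), array([160.1,  83.3]), 17.5) [99. 56. 28.]
tcp [ 0.4492 -0.4093  0.2489] yaw_y 108.1 tilt [-0.  0. -1.] -> shift [-72.   -4.4 102.4] turn -0.001 q [-0.88  0.36  0.21  1.42  0.   -1.19] t 9.5 w 0.0854 ff 0.0 F [ 0.   0.1 -0. ]
```

View pics/w3.png

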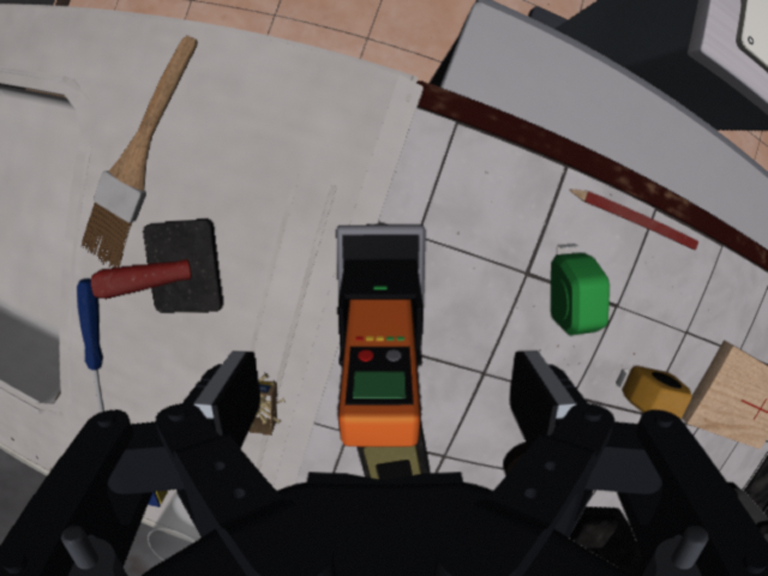

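The wrist view shows the orange meter at (380,370), centred in its cradle between the open fingers. The olive look-alike is behind it at (395,465), and the tape measure at (655,390) stands clear of the board. The orange one in the cradle is the one meant. Next: grip, then draw it 12 mm along its axis.

```bash
python3 -m inch '{"series":[[[-40,-3,0],-0.005,1],[[-72,-3,0],-0.005,1],[[-72,-3,0],-0.005,1],[[-72,-3,40],-0.005,1],[[-72,-3,80],-0.005,1],[[-72,-3,110],-0.005,1],[[-72,-3,121],-0.005,1],[[-72,-3,121],-0.005,1],[[-72,-3,121],-0.005,0.45],[[-72,-3,121],-0.005,0.45],[[-72,-3,121],-0.005,0.45],[[-72,-3,121],-0.005,0.45],[[-72,-3,121],-0.005,0.45],[[-72,-3,121],-0.005,0.45]]}' 25; python3 -c "
from h import *
to(.519,-.3893,.1275,108.4)"
```

```text
time: 11.25
tcp_pos: [0.5189, -0.3901, 0.1295]
orientation: [-0.504, 3.1, -0.003]
contact_force: [-0.7, 0.2, 6.8]
gripper_width: 0.0499
finger_force: 26.9
tcp [ 0.5189 -0.3901  0.1295] yaw_y 108.5 tilt [ 0.001 -0.001 -1.   ] -> shift [-0.3  0.8  2. ] turn 0.001 q [-0.77  0.47  0.08  1.18 -0.   -1.1 ] t 11.25 w 0.0499 ff 26.9 F [-0.7  0.2  6.8]
```

```bash
python3 -m inch '{"series":[[[-1,0,-4],0,0.45],[[-2,0,-8],0,0.45],[[-3,0,-13],0,0.45],[[-3,0,-13],0,0.45],[[-3,0,-13],0,0.45]]}'
cat > tilt.py <<'E'
from h import *
import sys
def tilt():
    s=robot.sense(); im,P=wrist(sys.argv[1] if len(sys.argv)>1 else None); im=im.astype(int)
    R=Ro.from_rotvec(s['orientation']).as_matrix(); Q=(P-s['tcp_pos'])@R  # tool frame
    k=(im[...,0]>im[...,2]+60)&(im[...,0]>90)&(np.abs(Q[...,1])<.03)&(Q[...,0]>-.02)&(Q[...,0]<.08)&(Q[...,2]>-.03)&(Q[...,2]<.09)
    q=Q[k]; A=np.c_[q[:,1:],np.ones(len(q))]; w=np.ones(len(q))>0
    for _ in range(6):
        c=np.linalg.lstsq(A[w],q[w,0],rcond=None)[0]; r=np.abs(q[:,0]-A@c); w=r<max(.0015,2*np.median(r[w]))
    print('n',len(q),w.sum(),'face x=a*y+b*z+c',c.round(4),'lean rad',np.arctan(c[1]).round(3),'yaw off',np.arctan(c[0]).round(3),'z range',np.percentile(q[w][:,2],[1,99]).round(3),'ymid',(np.percentile(q[w][:,1],[1,99])).round(4))
if __name__=='__main__': tilt(); to(.519,-.3893,.1275,108.4)
E
python3 tilt.py w4.png
```

```text
time: 11.88
tcp_pos: [0.5213, -0.3888, 0.1412]
orientation: [0.504, -3.101, -0.0]
contact_force: [-0.4, -0.3, -2.1]
gripper_width: 0.0492
finger_force: 26.3
n 6768 6186 face x=a*y+b*z+c [-0.0019  0.3063  0.0149] lean rad 0.297 yaw off -0.002 z range [-0.028  0.073] ymid [-0.0218  0.0227]
tcp [ 0.5213 -0.3888  0.1411] yaw_y 108.5 tilt [-0.  0. -1.] -> shift [ 2.3  0.2 13.6] turn 0.001 q [-0.77  0.46  0.1   1.21 -0.   -1.09] t 11.93 w 0.0495 ff 26.3 F [ 0.4 -0.4 -1. ]
```

View pics/w4.png

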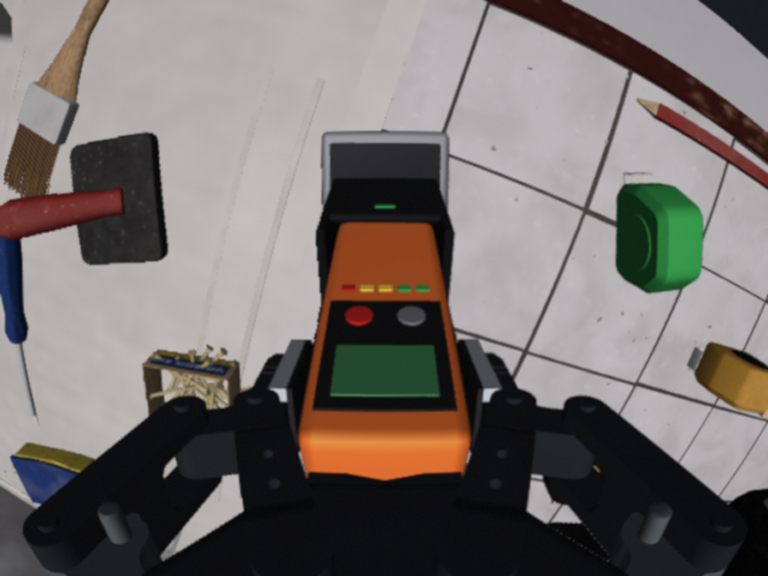

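The meter at (385,360) is gripped on both side grips, partly drawn and still leaning back. The tool can't tilt, so I'll pivot the meter upright in the pads. I'll swing the grip toward its front while the pocket's front lip still holds the foot.

```bash
python3 -m inch '{"series":[[[3,0,-1],0,0.45],[[6,0,-2],0,0.45],[[9,0,-3],0,0.45],[[12,0,-4],0,0.45],[[14,0,-5],0,0.45],[[14,0,-5],0,0.45]]}' 20
cat >> tilt.py <<'E'
s=robot.sense(); im,P=wrist(); q=P[(np.abs(P[...,2])<.006)&(P[...,0]<.9)&(np.hypot(P[...,0]-.52,P[...,1]+.4)<.3)]
c=np.linalg.lstsq(np.c_[q[:,:2],np.ones(len(q))],q[:,2],rcond=None)[0]; print('worktop plane',c.round(4),len(q))
E
python3 tilt.py
```

```text
time: 12.68
tcp_pos: [0.5079, -0.3935, 0.1465]
orientation: [0.503, -3.101, 0.001]
contact_force: [2.1, 0.7, -2.1]
gripper_width: 0.0499
finger_force: 26.4
n 5000 4690 face x=a*y+b*z+c [-0.0015  0.1704  0.0107] lean rad 0.169 yaw off -0.002 z range [-0.028  0.076] ymid [-0.0219  0.0226]
tcp [ 0.508  -0.3935  0.1464] yaw_y 108.4 tilt [-0. -0. -1.] -> shift [-11.8   0.5  18.9] turn 0.001 q [-0.79  0.45  0.09  1.21 -0.   -1.11] t 12.72 w 0.0496 ff 26.4 F [ 1.2  1.3 -1.5]
worktop plane [ 0.0004 -0.0039 -0.0007] 136358
```

```bash
python3 -m inch '{"series":[[[3,0,-0.6],0,0.45],[[6,0,-1.1],0,0.45],[[9,0,-1.5],0,0.45],[[12,0,-1.8],0,0.45],[[15,0,-2],0,0.45],[[15,0,-2],0,0.45]]}'; python3 tilt.py
```

```text
time: 13.52
tcp_pos: [0.4936, -0.3982, 0.1483]
orientation: [0.503, -3.101, 0.0]
contact_force: [1.6, -0.3, -1.6]
gripper_width: 0.0496
finger_force: 27.2
n 2804 2735 face x=a*y+b*z+c [0.0037 0.019  0.0069] lean rad 0.019 yaw off 0.004 z range [-0.02   0.076] ymid [-0.0212  0.02  ]
tcp [ 0.4936 -0.3982  0.1483] yaw_y 108.4 tilt [-0. -0. -1.] -> shift [-26.9   0.4  20.8] turn 0.001 q [-0.81  0.43  0.07  1.21 -0.   -1.13] t 13.57 w 0.0497 ff 27.2 F [ 1.8  0.5 -0.7]
worktop plane [ 0.0004 -0.0039 -0.0007] 135031
```

```bash
python3 -m inch '{"series":[[[0,0,-15],0,0.45],[[0,0,-35],0,0.45],[[0,0,-60],0,0.45],[[0,0,-85],0,0.45],[[0,0,-105],0,0.45],[[0,0,-110],0,0.45],[[0,0,-110],0,0.45]]}' 35; python3 tilt.py; python3 -c "
from h import *
to(.4966,.1402,.20,85.6)"
```

```text
time: 14.5
tcp_pos: [0.4937, -0.3981, 0.2583]
orientation: [0.504, -3.101, 0.0]
contact_force: [-0.0, -0.7, -0.9]
gripper_width: 0.0494
finger_force: 38.9
n 2989 2896 face x=a*y+b*z+c [0.0055 0.024  0.0068] lean rad 0.024 yaw off 0.006 z range [-0.021  0.077] ymid [-0.0214  0.0202]
tcp [ 0.4936 -0.398   0.2577] yaw_y 108.5 tilt [-0.001  0.    -1.   ] -> shift [-2.690e+01  1.000e-01  1.302e+02] turn 0.001 q [-0.81  0.4   0.3   1.47 -0.   -1.13] t 14.55 w 0.0498 ff 38.9 F [-0.3 -0.2 -2.3]
worktop plane [ 0.0014 -0.0035 -0.001 ] 95620
tcp [ 0.4936 -0.3979  0.2574] yaw_y 108.5 tilt [-0.001  0.001 -1.   ] -> shift [-173.3  509.4   57.9] turn 0.399 q [-0.81  0.4   0.3   1.47 -0.   -1.13] t 14.6 w 0.0496 ff 38.9 F [-0.1  0.7 -2.4]
```

```bash
python3 -m inch '{"series":[[[-13,40,0],0.04,0.45],[[-28,82,0],0.08,0.45],[[-43,127,0],0.12,0.45],[[-58,172,0],0.16,0.45],[[-73,217,0],0.2,0.45],[[-88,262,0],0.24,0.45],[[-103,307,0],0.28,0.45],[[-119,352,0],0.32,0.45],[[-134,396,0],0.36,0.45],[[-149,440,0],0.399,0.45],[[-163,480,20],0.399,0.45],[[-173,509,40],0.399,0.45],[[-173,509,58],0.399,0.45],[[-173,509,58],0.399,0.45],[[-173,509,58],0.399,0.45]]}'
cat > look.py <<'E'
from h import *
import sys
im,P=wrist(sys.argv[1]); save(sys.argv[1],im[40:400,140:500],1.6)
i2=im.astype(int); x,y,z=P[...,0],P[...,1],P[...,2]
for c in ('scene','top'):
    a,d=eyes.camera(c); np.savez(c+'2.npz',im=a,d=d); PP=cloud(c,d)
    if c=='scene': save('s_'+sys.argv[1],a[130:290,190:350],4.5/1.2)
    ai=a.astype(int)
    k=(np.hypot(PP[...,0]-.497,PP[...,1]-.14)<.08)&(PP[...,2]>.035)&(PP[...,2]<.24)&(ai[...,0]-ai[...,2]>70)&(ai[...,0]>100); q=PP[k]
    print(c,len(q), 'meter pts')
    for lo in np.arange(.04,.24,.02):
        s=q[(q[:,2]>lo)&(q[:,2]<lo+.02)]
        if len(s)>5: print(round(lo,2),len(s),s.mean(0).round(4))
red=(i2[...,0]-i2[...,1]>60)&(i2[...,0]-i2[...,1]>2*(i2[...,1]-i2[...,2]))
k=(np.hypot(x-.497,y-.14)<.07)&red&(z<.03)&(z>.015); print('red',k.sum(),rect(P[k]))
b=(np.hypot(x-.493,y-.108)<.14)&(z>.015)&(z<.028)&(i2[...,0]-i2[...,2]>20); print('board',rect(P[b]))
to(.4966,.1402,.20,85.6)
E
python3 tilt.py; python3 look.py w5.png
```

```text
time: 16.48
tcp_pos: [0.4969, 0.1393, 0.2007]
orientation: [0.121, 3.139, -0.0]
contact_force: [0.7, -1.1, -1.5]
gripper_width: 0.0494
finger_force: 38.7
n 3119 3001 face x=a*y+b*z+c [0.0092 0.0245 0.007 ] lean rad 0.024 yaw off 0.009 z range [-0.024  0.08 ] ymid [-0.0218  0.0198]
tcp [0.4971 0.1392 0.2009] yaw_y 85.6 tilt [ 0.001 -0.    -1.   ] -> shift [ -62.6 -525.2   73.4] turn -0.399 q [ 0.11  0.21 -0.12  1.24 -0.    0.19] t 16.52 w 0.0491 ff 38.7 F [ 0.3 -0.1 -2. ]
worktop plane [ 0.0006  0.0003 -0.0004] 21260
scene 472 meter pts
0.1 14 [0.4936 0.1234 0.1181]
0.12 121 [0.4948 0.1241 0.13  ]
0.14 128 [0.4952 0.1244 0.1499]
0.16 131 [0.4959 0.1231 0.1699]
0.18 64 [0.4967 0.1198 0.1863]
0.2 7 [0.5033 0.1182 0.2031]
0.22 7 [0.4944 0.1353 0.2368]
top 0 meter pts
red 481 (array([496.6, 140.5]), array([105. ,  32.3]), 69.4)
board (array([494. , 110.6]), array([200.1, 110.6]), 85.5)
tcp [0.4971 0.1392 0.2008] yaw_y 85.6 tilt [ 0.001  0.    -1.   ] -> shift [0.5 0.9 0.8] turn -0.001 q [ 0.11  0.21 -0.12  1.24  0.    0.19] t 16.73 w 0.0496 ff 38.7 F [ 0.5 -0.5 -2.1]
```

View pics/w5.png

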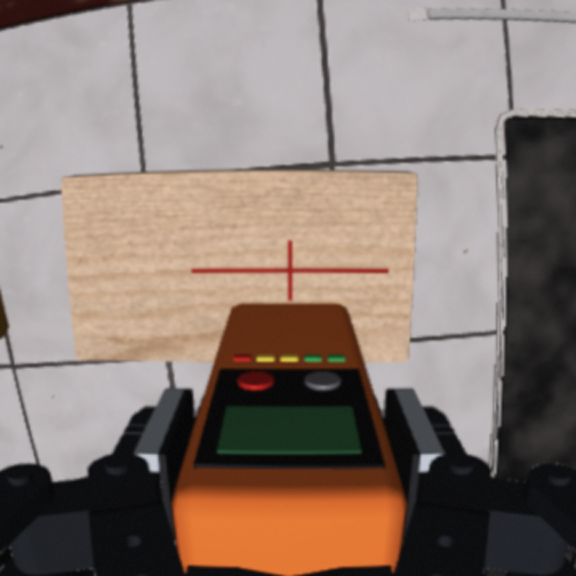

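View pics/s_w5.png

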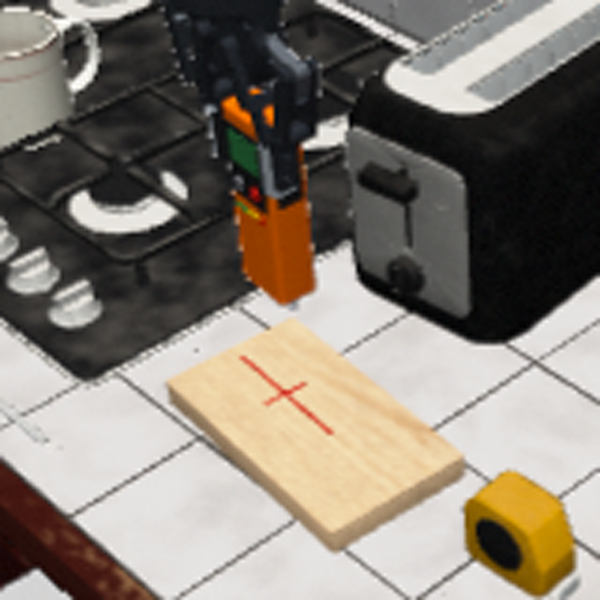

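The wrist crop shows the meter's foot at (290,310) just in front of the cross at (290,270), with the meter's width parallel to the red line. The scene crop shows the meter upright above the board, the cross at (285,392) and the tape standing at (520,530). Next I'll measure the meter's offset in the grip from both views.

```bash
cat > off.py <<'E'
from h import *
import sys
mark=np.array([.4965,.1405]); a=np.radians(-4.5); ex=np.array([np.cos(a),np.sin(a)]); ey=np.array([-np.sin(a),np.cos(a)])
def uv(P): return ((P[...,:2]-mark)@ex)*1e3, ((P[...,:2]-mark)@ey)*1e3
im,Pw=wrist(); sc,d=eyes.camera('scene'); Ps=cloud('scene',d); tc,d=eyes.camera('top'); Pt=cloud('top',d)
for n,i,P in (('wrist',im,Pw),('scene',sc,Ps),('top',tc,Pt)):
    i=i.astype(int); u,v=uv(P); z=P[...,2]; o=(i[...,0]-i[...,2]>45)&(i[...,0]>i[...,1]*1.4)&(np.abs(u)<40)&(np.abs(v)<50)&(z>.05)
    for lo in np.arange(.06,.24,.015):
        k=o&(z>lo)&(z<=lo+.015)
        if k.sum()>15: print(n,lo.round(3),k.sum(),'u',np.percentile(u[k],[2,25,50,75,98]).round(1),'v',np.percentile(v[k],[2,25,50,75,98]).round(1))
k=(np.hypot(*uv(Pw))<70)&(Pw[...,2]<.03)&(Pw[...,2]>.015)&(im[...,0].astype(int)-im[...,1]>60); u,v=uv(Pw)
print('line u',np.median(u[k&(abs(v)>20)]),'tick v',np.median(v[k&(abs(u)>4)]))
print('scene cam pos',-np.array(eyes.calibration('scene')['R']).T@np.array(eyes.calibration('scene')['t']))
E
python3 off.py
```

```text
wrist 0.12 549 u [-8.5 -8.2 -8.  -7.6 -6.7] v [-22.1 -11.6  -0.4  10.4  20.5]
wrist 0.135 637 u [-8.1 -7.8 -7.6 -7.4 -6.3] v [-22.3 -12.3  -1.5   9.9  20.5]
wrist 0.15 802 u [-7.9 -7.5 -7.3 -7.  -5.9] v [-22.5 -11.9  -1.   10.1  20.8]
wrist 0.165 752 u [-8.4 -7.2 -7.  -6.7 -5.6] v [-22.7 -14.   -3.4   9.8  20.7]
wrist 0.18 426 u [-8.6 -7.  -6.8 -6.4 -5.2] v [-23.1 -14.7  -5.7   9.8  20.9]
wrist 0.195 317 u [-9.  -8.4 -7.5 -5.4 -4.6] v [-23.2 -14.2  -9.9  -6.1  21.3]
wrist 0.21 200 u [-5.9 -5.3 -5.  -4.7 -3.4] v [-24.  -22.6 -21.3  20.5  22. ]
wrist 0.225 597 u [-6.  -5.5 -5.2 -4.6 -2.4] v [-24.2 -21.2  -2.7  16.1  21.5]
scene 0.12 93 u [-8.6 -7.3 -5.2  6.4 16.4] v [-29.9 -26.7 -25.   -8.6  14.9]
scene 0.135 92 u [-8.4 -7.3 -5.1  5.3 16.7] v [-29.  -26.5 -24.   -5.7  14.4]
scene 0.15 94 u [-8.2 -6.6 -4.8  5.6 18.6] v [-29.9 -27.3 -24.7  -6.4  15.5]
scene 0.165 99 u [-7.6 -6.3 -2.8  8.6 20.3] v [-28.7 -26.7 -24.2  -9.3  15.3]
scene 0.18 65 u [-8.  -6.  -1.   6.9 19.5] v [-29.3 -27.4 -26.3 -22.1   6.4]
scene 0.195 20 u [-8.3 -6.9 16.  18.7 22.2] v [-29.4 -27.8 -26.  -17.2  -9.5]
line u -0.13519123158535323 tick v 0.04313382133441616
scene cam pos [-0.00813544 -0.60555987  0.78226545]
```

Wrist and scene agree: the meter's centre line sits about 6 mm to the far side of the cross, with 0.02 rad of lean. I'll shift +6 in tool x and +1 in tool y, then come down to just above the board.

```bash
python3 -m inch '{"series":[[[6,1,0],0,0.45],[[6,1,20],0,0.45],[[6,1,40],0,0.45],[[6,1,58],0,0.45],[[6,1,68],0,0.45],[[6,1,70],0,0.45],[[6,1,70],0,0.45]]}'
python3 - <<'E'
from h import *
F=[]
for i in range(4): eyes.camera('scene'); F.append(robot.sense()['contact_force'])
print(np.mean(F,0))
E
python3 off.py | egrep 'line|wrist|scene 0.0'; python3 -c "
from h import *
to(.4966,.1402,.20,85.6)
im,P=wrist(); i=im.astype(int); k=(i[...,0]-i[...,2]>45)&(i[...,0]>i[...,1]*1.6)&(np.hypot(P[...,0]-.4975,P[...,1]-.14)<.03)&(P[...,2]>.026); print(np.percentile(P[k][:,2],[.2,.5,1,2]))
sc,d=eyes.camera('scene'); save('s6.png',sc[150:270,210:330],5)"
```

```text
time: 17.75
tcp_pos: [0.4911, 0.141, 0.1307]
orientation: [0.121, 3.139, 0.0]
contact_force: [0.5, -0.2, -2.3]
gripper_width: 0.0492
finger_force: 38.9
[-0.04864115  0.13376313 -1.84070945]
wrist 0.06 609 u [-14.5 -13.9 -13.7 -13.5 -12.4] v [-20.8 -10.5   0.4  11.7  22.1]
wrist 0.075 745 u [-14.1 -13.7 -13.4 -13.2 -12.1] v [-21.  -10.6   0.4  11.4  22.1]
wrist 0.09 857 u [-13.8 -13.3 -13.1 -12.9 -11.8] v [-21.1 -10.5   0.4  11.6  22.1]
wrist 0.105 596 u [-14.5 -13.1 -12.9 -12.5 -11.3] v [-21.7 -14.4  -3.5  11.3  22.5]
wrist 0.12 337 u [-14.9 -14.5 -13.7 -11.6  -8.9] v [-22.7 -12.   -8.6  -5.3  22.8]
wrist 0.135 169 u [-11.9 -11.5 -11.2 -10.8  -9.5] v [-22.5 -21.1 -20.   21.9  23. ]
wrist 0.15 242 u [-11.9 -11.1 -10.8 -10.4  -8.5] v [-22.7 -21.3 -20.2  21.8  23.1]
wrist 0.165 8548 u [-12.1 -10.6  -6.8  -0.3   6.4] v [-21.6 -10.6   0.3  11.4  22.3]
wrist 0.18 264 u [-8.3 -5.9 -3.1  0.5  5. ] v [-18.1  -9.6   1.1   9.4  19.1]
wrist 0.195 141 u [-22.4 -16.  -15.6 -15.3 -14.7] v [-15.1  -9.   -0.2   8.7  15.6]
wrist 0.21 17 u [-23.3 -22.9 -22.6 -22.3 -21.9] v [-14.9 -14.5 -13.9  14.6  15.4]
scene 0.06 81 u [-14.6 -13.1 -10.9   0.7  12.5] v [-27.1 -25.3 -23.   -2.7  17.8]
scene 0.075 88 u [-14.5 -12.8 -10.8  -1.3  12.2] v [-28.  -25.7 -22.7  -5.2  15. ]
scene 0.09 82 u [-14.1 -12.4 -10.9   0.2  11.9] v [-27.8 -25.8 -23.4  -5.   16.8]
line u -0.0869851266270303 tick v -0.2744046840894102
tcp [0.491  0.141  0.1305] yaw_y 85.6 tilt [ 0.  0. -1.] -> shift [ -5.7  -0.4 -69.5] turn 0.0 q [ 0.12  0.24 -0.26  1.06  0.    0.19] t 18.1 w 0.0494 ff 38.9 F [ 0.7  0.1 -2.3]
[0.05094417 0.05220842 0.05455612 0.0586039 ]
```

View pics/s6.png

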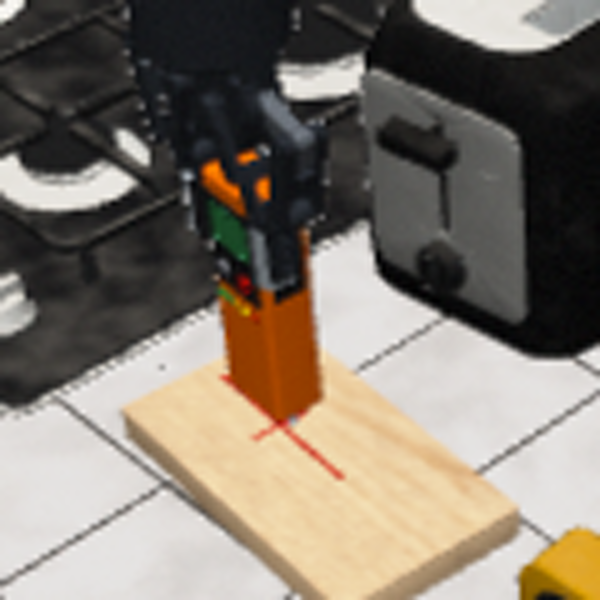

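The meter is just above the board on the red line, its foot near (285,415). Front face and back edge are centred on the line within about 1 mm. Now I'll come down in small steps, watching the force (free value −1.9 N).

```bash
for i in 1; do python3 -m inch '{"series":[[[0,0,3],0,0.45],[[0,0,6],0,0.45],[[0,0,6],0,0.45]]}' | egrep 'tcp|contact'; done; python3 -m inch '{"series":[[[0,0,2],0,0.45],[[0,0,2],0,0.45],[[0,0,2],0,0.45]]}' | egrep 'tcp|contact'; python3 -c "
from h import *
F=[]
for i in range(4): eyes.camera('scene'); F.append(robot.sense()['contact_force'])
print(np.mean(F,0))"
```

```text
tcp_pos: [0.4907, 0.141, 0.1239]
contact_force: [0.2, -0.5, -0.8]
tcp_pos: [0.4909, 0.141, 0.1223]
contact_force: [-0.1, -0.6, -1.3]
[ 0.2299624   0.08122127 -2.02411915]
```

No contact yet at TCP z 0.122.

```bash
cat > f.py <<'E'
from h import *
F=[]
for i in range(4): eyes.camera('scene'); F.append(robot.sense()['contact_force'])
s=robot.sense(); print(np.mean(F,0).round(2),s['tcp_pos'].round(4),round(float(s['time']),2))
E
python3 -m inch '{"series":[[[0,0,2],0,0.45],[[0,0,2],0,0.45]]}' >/dev/null; python3 f.py; python3 -m inch '{"series":[[[0,0,2],0,0.45],[[0,0,2],0,0.45]]}' >/dev/null; python3 f.py
```

```text
[ 0.02 -0.52  0.36] [0.491  0.141  0.1204] 19.6
[ 0.02 -0.16  2.23] [0.491  0.141  0.1184] 20.05
```

Contact came at about z 0.1217: 4.2 N now, roughly 3.2 mm in. 2 mm more gives about 5 mm.

```bash
python3 -m inch '{"series":[[[0,0,1],0,0.45],[[0,0,1.8],0,0.45],[[0,0,1.8],0,0.45],[[0,0,1.8],0,0.45]]}' >/dev/null; python3 f.py; python3 tilt.py|head -1;  python3 off.py | egrep 'line|wrist 0.0|scene 0.0'
python3 - <<'E'
from h import *
im,P=wrist(); save('w7.png',im[40:400,140:500],1.6); i=im.astype(int); k=(np.hypot(P[...,0]-.493,P[...,1]-.11)<.14)&(P[...,2]>.015)&(P[...,2]<.028)&(i[...,0]-i[...,2]>20); print('board',rect(P[k]))
t,d=eyes.camera('top'); Q=cloud('top',d); k=(np.hypot(Q[...,0]-.51,Q[...,1]+.078)<.06)&(Q[...,2]>.03)&(Q[...,2]<.1); print('tape',rect(Q[k]),np.percentile(Q[k][:,2],98))
E
```

```text
[-0.04  0.19  3.36] [0.491  0.141  0.1165] 20.75
n 408 386 face x=a*y+b*z+c [ 0.0347 -0.0009  0.0085] lean rad -0.001 yaw off 0.035 z range [-0.001  0.081] ymid [-0.0222  0.0184]
wrist 0.06 741 u [-14.3 -13.9 -13.7 -13.4 -12.4] v [-21.1 -10.6   0.3  11.5  22.1]
wrist 0.075 877 u [-14.  -13.6 -13.3 -13.1 -11.9] v [-21.3 -10.9   0.3  11.3  21.9]
wrist 0.09 602 u [-14.7 -13.4 -13.1 -12.7 -11.4] v [-21.8 -14.3  -3.1  11.3  22.3]
scene 0.06 87 u [-14.2 -12.9 -11.7  -0.1  12.4] v [-27.9 -25.6 -23.6  -5.6  14.6]
scene 0.075 80 u [-14.2 -12.6 -10.4   0.2  11.5] v [-27.6 -25.7 -23.   -4.4  14.3]
scene 0.09 73 u [-14.  -11.8  -7.    3.7  13. ] v [-28.1 -26.1 -24.5 -17.9   8.5]
line u -0.040048305408646394 tick v -0.3051060668659193
board (array([493.4, 110.3]), array([200.6, 109.8]), 85.8)
tape (array([507.2, -74.9]), array([39.7, 63.9]), 7.3) 0.06581017186441453
```

View pics/w7.png

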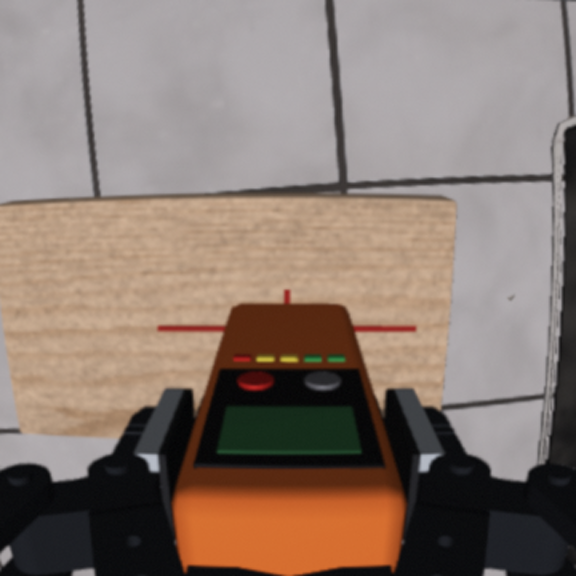

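The wrist crop shows the meter's foot at (288,310) straddling the red line, centred on the tick at (287,298). The force is about 5.3 N, the board hasn't moved and the tape measure stands upright. Handing in.

```bash
python3 -c "
from workcell import job_done
print(job_done())"
```

```text
the job is handed in; nothing more can be done
None
```

The job is handed in: the tape measure stands upright on the bare worktop, and the meter is held square on the board over the cross with both pins about 4–5 mm in at about 5.3 N in all; the judge's result was not shown.

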